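Clear up after cupping: glass to the tray, forceps to the kidney dish

ROBOT

A 6-joint arm with a two-finger parallel gripper is mounted at the origin on the work surface. World frame = base frame: x ahead of the robot, y to its left, z up, the work surface at z = 0. Lengths are in mm, angles in rad, forces in N, time in s.
With the tool pointing down it reaches from about 275 to 750 mm from the base axis. Payload 10.2 kg.
Tool frame: the origin (TCP) lies between the finger pads; the fingertips stand 8 mm ahead of it and the grasp point (between the pads) lies 11 mm behind it; z points along the fingers, y is the line along which they close (so a half turn about z gives the same grasp; the last joint's range is limited). The gripper opens to 85 mm and grips with 20 to 120 N. Pads are 22 mm wide; open, the fingers measure 114 mm over their backs; the gripper's body (76 mm by 85 mm) begins 54 mm behind the grasp point. The pads swing forward as they close: fully open they stand 13 mm farther back than shut.
Start: joints at [-1.544, 0.313, 1.498, -0, 1.331, -0.223], TCP at [129.772, -508.715, 239.294] pointing down, gripper open.
Joint ranges: [-2.94, 2.94], [-0.97, 2.17], [0.19, 2.56], [-1.23, 4.37], [0.02, 3.11], [-2.88, 2.88]. Speed limits (rad/s): [2.39, 2.39, 3.01, 3.14, 3.14, 3.14].

INTERFACE

Orientations are given as a unit quaternion [w, x, y, z].
In Python, from rig import * gives the robot as it stands.
- The arm moves only by the shell command python3 -m handwheel 'ROWS' [FORCE]. ROWS is JSON, a list that holds one entry, the list of rows, each a list of 7 numbers: the shift along the world's x, y, z in mm, then the turn, a rotation vector about the world's x, y, z in degrees, then the opening, from -1 (shut) to 1 (fully open). A call has 1 to 8 rows; each row shifts and turns the commanded pose from where the row before left it; what a row does not reach is not made up. A row lasts 1/8 s, in which the tool goes at most 62.5 mm and 10.7 degrees, less where a joint would pass 70% of its speed; a pose out of reach is approached as far as the arm can. A call is refused whole if a number of a shift passes 62.5 or a number of a turn 10.7, either way. A call with a gripper value outside its range is refused whole. The fingers move at their own pace and stop on an object; FORCE is the grip in N (left out, the last holds). Time passes only in rows, so rows that do not move let the fingers close. It gives the time, the measured TCP pose, the force, the opening and the grip force at its end, in the units of the state.
- sense(): the state, without advancing time (a new reading comes with each control period).
- capture(name): name is "scene" or "side" or "wrist"; returns a dict with "image" (480x640x3 uint8, red, green, blue), "fx", "fy", "cx", "cy" (pixels), "dist_coeffs" ([k1, k2, p1, p2, k3] as OpenCV has them; the pictures are not rectified), "rvec" (rotation vector, rad) and "tvec" (3), from world to camera coordinates, as OpenCV has them; the wrist camera has in their place "hand_eye" (4x4, takes a point from camera to tool coordinates, whose origin is the TCP and whose axes are the flange's). Camera axes: x right, y down, z forward; pixel columns grow to the right and rows downward; lengths in mm; the calibration is good to about 2 mm. A picture is of the moment at which its call begins: read the wrist's pose just before it. There is no depth.
- finish_job(): hands the job in; it is judged then, once.
The state is a dict: "time_s": time; "joints": joint angles; "dq": joint speeds; "tau": joint torques, N m; "eef_pos": TCP position; "ee_rot": TCP orientation; "force": force on the tool from outside, world axes, zero at the start; "wrist_torque": the same for the moment, N m; "grip_width": opening from 0.0 (shut) to 1.0 (fully open); "grip_force": force on a finger pad.
Only numpy, scipy, OpenCV 4.12 (cv2) and the standard library are available. Lean on these libraries where they do the work, as an engineer would, in place of code of your own. Each camera call takes 0.05 s, during which the arm holds its last target. There are 200 camera calls.

TASK

The treatment is over, so sort the used things off the middle of the desk, each to its kind: stand the two used glass cups mouth down on the floor of the steel tray, beside the cups already standing there, and lay the artery forceps inside the kidney dish with the scissors, down in it and not propped on its rim. Put each thing down gently rather than dropping it. Leave the amber vial, the thermometer and the cups already in the tray where they are, and the scissors in the dish.

Things in the scene. Friction and masses are not known exactly. Their poses are not given: they have to be found in the camera images.
- cup_a: One of the two used cups on the desk, a fire cup of clear glass standing mouth down: 64 mm high, rolled rim 50 mm across at the bottom, waist 45 mm across at 12 mm, widest (54 mm) from 27 to 36 mm above the rim, then a dome closing to 18 mm at the top; about 100 g. Origin: centre of the mouth, on the surface it stands on; z points up to the dome
- cup_b: The other used cup on the desk, the same fire cup of clear glass standing mouth down with the same sizes and origin
- scissors: Steel dressing scissors with two finger rings, shut, already lying flat in the kidney dish along its hollow side, rings towards the dish's -x end; to stay in the dish. They are stiff, 130 x 59 (over the rings) x 7 mm, about 45 g. Origin: underside of the joint block in its middle, near the balance point; block 34 (x) x 13 (y) x 7 mm. x points to the tip, z up
- scissors_tip (a point): Tip of the scissors' blades, 3 mm above their underside, 67 mm from the origin
- scissors_rings (a point): Outer end of the scissors' finger rings, 3 mm above their underside, 63 mm from the origin
- forceps: Used steel artery forceps (clamp with finger rings, ratchet and narrow jaws), locked shut, lying flat on the desk, length within 0.35 rad of world y at the start: stiff, 130 x 59 (over the rings) x 7 mm, about 45 g. Origin: underside of the joint block in its middle, near the balance point; block 34 (x) x 13 (y) x 7 mm: grip it across y. x points to the tip, z up
- forceps_tip (a point): Tip of the forceps' jaws, 3 mm above their underside, 57 mm from the origin
- forceps_rings (a point): Outer end of the forceps' finger rings, 3 mm above their underside, 73 mm from the origin
- tray: Open rectangular stainless steel tray, fixed: 300 mm along x, 190 mm along y, 45 mm high, walls and floor 3 mm (floor 3 mm above the desk). Origin: centre of its underside; x points roughly away from the robot. Two cups already stand side by side in its far (+x) end; the near 190 mm is free. It is at the robot's left or right, the kidney dish on the other side
- dish: Open stainless steel kidney dish, fixed: 260 mm along x, 147 mm over all along y, 42 mm high, walls and floor 3 mm (floor 3 mm above the desk), 127 mm wide inside. A bent oval: in its middle the bulging wall is at y = +73 mm, the hollow wall at y = -57 mm. Origin: centre of its underside. Forceps lie flat only along its x, which points roughly away from the robot; the bulging half (+y) is free
- done_a: A cup already standing mouth down in the far end of the tray, like cup_a in shape, size and origin; to be left standing where it is
- done_b: The other cup already standing mouth down in the far end of the tray, like cup_a; to be left standing where it is
- vial: Amber glass vial with a metal cap, 30 mm across, 55 mm high, standing among the used things; to be left. Origin: centre of its underside
- thermometer: White plastic stick thermometer, 126 mm long along its x, 20 mm wide, 11 mm thick, lying among the used things; to be left. Origin: centre of its underside
Not all that is in view belongs to the job. What is shaped like the cup_b but pink or red is not meant.

How it is judged (in metres and radians):
At the end, for the whole second after the job is handed in: Both used cups stand mouth down on the floor of the tray (within about 9 degrees of upright, rim on the floor), the forceps lie wholly inside the kidney dish, both ends below its rim (at most 32 mm above the desk), and so do the scissors still; all are released and at rest (x of cup_a in the frame of tray between -0.127 and 0.127 m and y of cup_a in the frame of tray between -0.073 and 0.073 m and z of cup_a in the frame of tray between -0.002 and 0.01 m and angle between each of cup_a, cup_b's own z axis and vertical below 0.15 rad and linear speed of each of cup_a, cup_b, forceps, scissors below 0.02 m/s and x of cup_b in the frame of tray between -0.127 and 0.127 m and y of cup_b in the frame of tray between -0.073 and 0.073 m and z of cup_b in the frame of tray between -0.002 and 0.01 m and x of forceps in the frame of dish between -0.085 and 0.085 m and y of forceps in the frame of dish between -0.052 and 0.068 m and x of forceps_tip in the frame of dish between -0.13 and 0.13 m and y of forceps_tip in the frame of dish between -0.078 and 0.073 m and z of forceps_tip in the frame of dish between 0 and 0.032 m and x of forceps_rings in the frame of dish between -0.13 and 0.13 m and y of forceps_rings in the frame of dish between -0.078 and 0.073 m and z of forceps_rings in the frame of dish between 0 and 0.032 m and x of scissors in the frame of dish between -0.085 and 0.085 m and y of scissors in the frame of dish between -0.052 and 0.068 m and x of scissors_tip in the frame of dish between -0.13 and 0.13 m and y of scissors_tip in the frame of dish between -0.078 and 0.073 m and z of scissors_tip in the frame of dish between 0 and 0.032 m and x of scissors_rings in the frame of dish between -0.13 and 0.13 m and y of scissors_rings in the frame of dish between -0.078 and 0.073 m and z of scissors_rings in the frame of dish between 0 and 0.032 m); the robot touches nothing.
It fails at once if a glass cup is dropped (falls free from more than about 4 cm) or thrown ((linear speed of cup_a above 0.9 m/s and contact force between the fingers and cup_a below 0.05 N) or (linear speed of cup_b above 0.9 m/s and contact force between the fingers and cup_b below 0.05 N)).
It fails at once if the artery forceps are dropped (fall free from more than about 4 cm) or thrown ((linear speed of forceps above 0.9 m/s and contact force between the fingers and forceps below 0.05 N)).
It fails at once if a cup already in the tray is shifted by more than 30 mm or tipped over (distance of any of done_a, done_b from where it was at the start of the episode above 0.03 m or angle between any of done_a, done_b's own z axis and vertical above 0.5 rad).
It fails at once if the vial or the thermometer is shifted by more than 30 mm or tipped over (distance of any of vial, thermometer from where it was at the start of the episode above 0.03 m or angle between any of vial, thermometer's own z axis and vertical above 0.5 rad).
It also fails if it takes over 70 s, if anything falls off the work surface, if the arm or the gripper's body presses on something with over 40 N, if the wrist force passes 120 N, or if a joint passes its speed limit or range.

## Working session

There is one attempt and no reset: what is moved stays moved. The work goes in short steps, Python scripts to look and compute and a shell command to move; the robot and the scene stay as the last step left them, time stands still between calls to the robot, and variables do not carry over. Pictures are saved under pics/ and viewed, at most 10 in all, crops included, and the job is handed in when it is done.

```bash
mkdir -p pics; ls; python3 - <<'E'
from rig import *
import cv2,numpy as np
s=sense();print(s)
for n in("scene","side"):
    c=capture(n);cv2.imwrite(f"pics/{n}0.png",c["image"][:,:,::-1])
    print(n,{k:v for k,v in c.items() if k!="image"})
c=capture("wrist");cv2.imwrite("pics/wrist0.png",c["image"][:,:,::-1]);print({k:v for k,v in c.items() if k!="image"})
E
```

```text
pics
{'time_s': 0.0, 'joints': array([-1.54441706e+00,  3.13447783e-01,  1.49845473e+00,  1.02135521e-05,
        1.33101493e+00, -2.23375260e-01]), 'dq': array([ 1.27083635e-03, -7.78713031e-05,  5.29998245e-04, -6.88953256e-04,
       -1.10139962e-03,  7.69993236e-04]), 'tau': array([ 5.18978140e-04, -4.12269294e+01, -2.59742779e+01, -1.83358225e-04,
        4.14496768e-03,  6.50595631e-07]), 'eef_pos': array([ 129.75850355, -508.44706517,  238.72956857]), 'ee_rot': array([-6.58693652e-04,  9.92212896e-01,  1.24551720e-01,  7.00746653e-05]), 'force': array([ 0.51504895, -0.1639417 , -0.5323166 ]), 'wrist_torque': array([-0.01328778,  0.04595203,  0.01492237]), 'grip_force': 0.0, 'grip_width': 1.0016508418747991}
scene {'fx': 484.54173902211227, 'fy': 484.54173902211227, 'cx': 310.18324208635323, 'cy': 238.46777218000258, 'dist_coeffs': array([-0.0454098,  0.       ,  0.       ,  0.       ,  0.       ]), 'rvec': array([ 2.11730957,  1.64759083, -0.46803573]), 'tvec': array([-156.42626765, -468.13141669, 1310.73065312])}
side {'fx': 499.48342147517224, 'fy': 499.48342147517224, 'cx': 319.6714620612909, 'cy': 244.2902212761049, 'dist_coeffs': array([-0.02470327,  0.        ,  0.        ,  0.        ,  0.        ]), 'rvec': array([ 2.42978247, -0.43393382,  0.16126354]), 'tvec': array([-528.16613387,  170.41180942,  870.5585536 ])}
{'fx': 427.77669445802223, 'fy': 427.77669445802223, 'cx': 320.3362954264696, 'cy': 239.02387587968653, 'dist_coeffs': array([-0.02378422,  0.        ,  0.        ,  0.        ,  0.        ]), 'hand_eye': array([[-3.87341607e-04, -9.54144121e-01, -2.99347366e-01,
         7.63243477e+01],
       [ 9.99999618e-01, -1.34876127e-04, -8.64047005e-04,
        -3.16636298e-01],
       [ 7.84050557e-04, -2.99347587e-01,  9.54143809e-01,
        -1.34340077e+02],
       [ 0.00000000e+00,  0.00000000e+00,  0.00000000e+00,
         1.00000000e+00]])}
```

View pics/scene0.png

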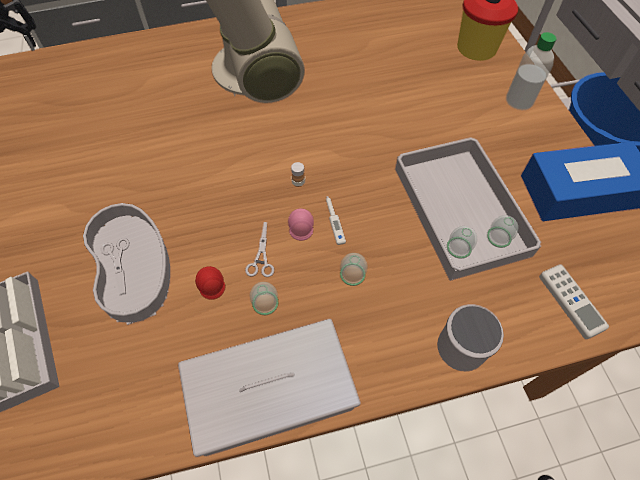

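View pics/side0.png

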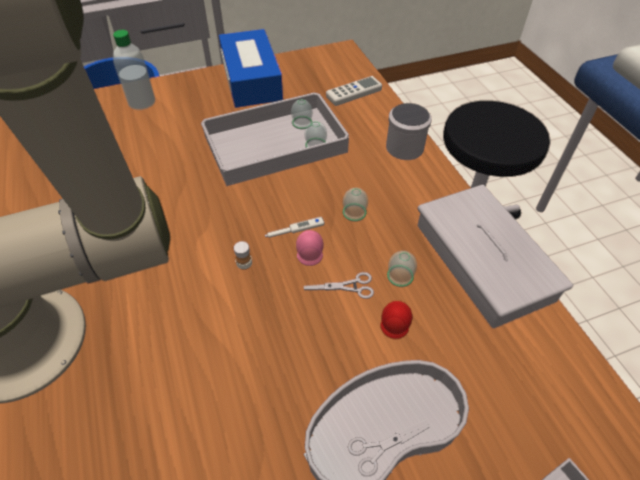

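The scene view shows the dish at left (125,262) with the scissors, and the tray at right (468,205) with two cups. Used cups are at (264,297) and (353,268), the forceps at (261,250), and the pink and red decoys at (301,223) and (210,282). The side view agrees: cups (355,204) and (402,268), forceps (340,287). Next I check projections and zoom in.

```bash
cat > h.py <<'E'
import cv2,numpy as np,json
from scipy.optimize import least_squares
C={'scene':dict(f=484.54173902,cx=310.18324,cy=238.46777,k=-0.0454098,r=[2.11730957,1.64759083,-.46803573],t=[-156.42626765,-468.13141669,1310.73065312]),
'side':dict(f=499.48342147,cx=319.67146,cy=244.29022,k=-0.02470327,r=[2.42978247,-.43393382,.16126354],t=[-528.16613387,170.41180942,870.5585536])}
def K(c): return np.array([[c['f'],0,c['cx']],[0,c['f'],c['cy']],[0,0,1.]]),np.array([c['k'],0,0,0,0.])
def proj(n,P):
    c=C[n];k,d=K(c);return cv2.projectPoints(np.float64(P).reshape(-1,1,3),np.float64(c['r']),np.float64(c['t']),k,d)[0].reshape(-1,2)
def ray(n,uv):
    c=C[n];k,d=K(c);R=cv2.Rodrigues(np.float64(c['r']))[0]
    x=cv2.undistortPoints(np.float64([[uv]]),k,d).ravel();return -R.T@np.float64(c['t']),R.T@np.r_[x,1]
def onz(n,uv,z):
    o,v=ray(n,uv);return o+v*(z-o[2])/v[2]
def tri(a,b):
    (o1,v1),(o2,v2)=ray('scene',a),ray('side',b)
    s=np.linalg.lstsq(np.c_[v1,-v2],o2-o1,rcond=None)[0];p,q=o1+s[0]*v1,o2+s[1]*v2
    return (p+q)/2,np.linalg.norm(p-q)
E
python3 - <<'E'
from h import *
for n in C: print(n,ray(n,(C[n]['cx'],C[n]['cy']))[0].round(),proj(n,[[0,0,0],[130,-508,239]]).round())
a=cv2.imread('pics/scene0.png');b=cv2.imread('pics/side0.png')
def crop(im,x,y,w,h,s): return cv2.resize(im[y:y+h,x:x+w],None,fx=s,fy=s,interpolation=cv2.INTER_CUBIC)
A=crop(a,190,160,200,150,4);B=crop(b,225,180,200,150,4)
for im,x,y in((A,190,160),(B,225,180)):
    for i in range(0,200,20):cv2.putText(im,str(x+i),(i*4,8),0,.3,(0,0,255));cv2.line(im,(i*4,0),(i*4,599),(0,255,255),1) if i%40==0 else 0
    for j in range(0,150,10):cv2.putText(im,str(y+j),(0,j*4),0,.3,(0,0,255))
cv2.imwrite('pics/A.png',A);cv2.imwrite('pics/B.png',B)
E
```

```text
scene [1084. -101.  881.] [[253.  67.]
 [ 12.  58.]]
side [ 347. -571.  787.] [[ 20. 341.]
 [ 52. 662.]]
```

View pics/A.png

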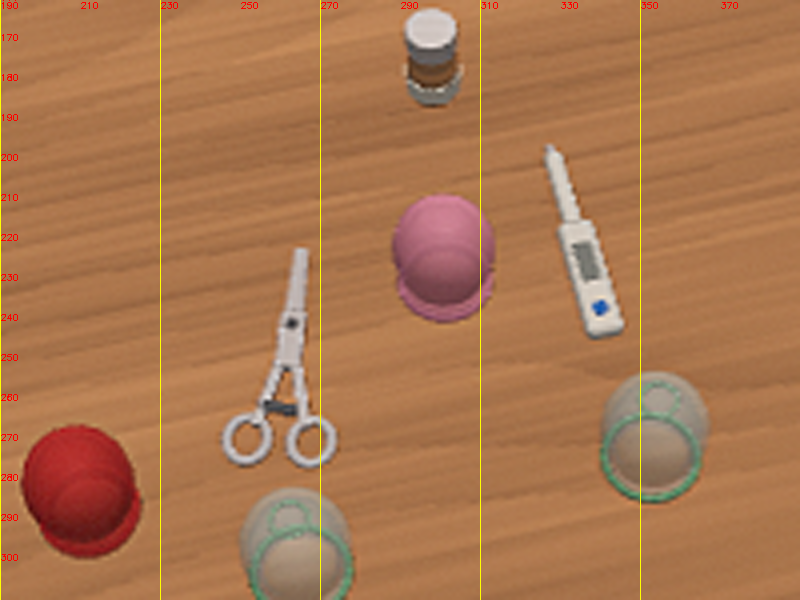

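View pics/B.png

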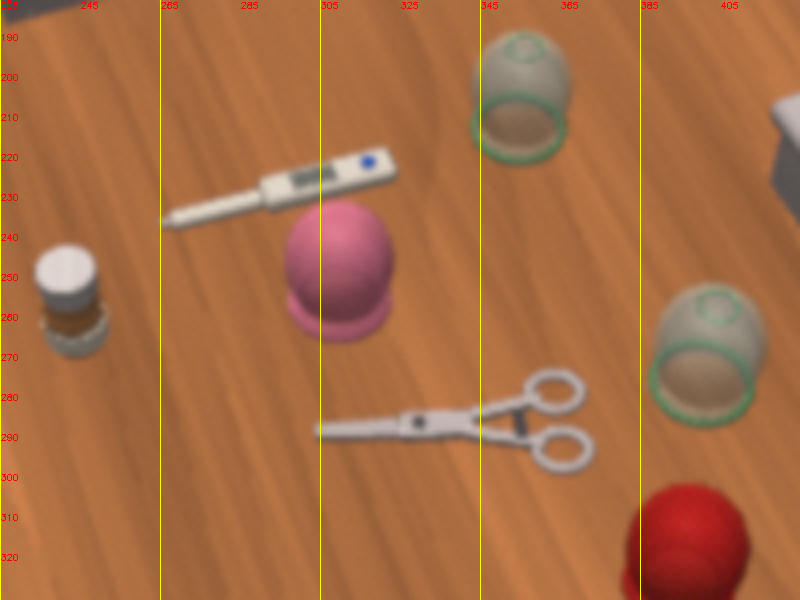

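Readings from the zoomed crops:
- **Right cup:** rim centre at scene (352.8,274.2) and side (354.5,212.2).
- **Left cup:** rim centre at scene (265.2,303) and side (400.5,276).
- **Forceps:** tip at scene (265.2,222.2) and side (304,287.5); rings end at scene (259.6,276.5) and side (372,285).

```bash
python3 - <<'E'
from h import *
T={'c1rim':((352.75,274.25),(354.5,212.25)),'c1top':((355.25,260),(356,191.75)),'c2rim':((265.25,303),(400.5,276)),'c2top':((262.5,289.75),(404.5,256.5)),
'ftip':((265.25,222.25),(304,287.5)),'frings':((259.6,276.5),(372,285)),'fpivot':((262.75,241),(329.75,285.5)),'fblock':((262.5,244.5),(334.3,285.8)),
'vialtop':((190+431/4,160+28/4),(225+66/4,180+270/4)),'thA':((327.2,197),(266,235.5)),'thB':((341,242),(322,220)),'pink':((190+444/4,160+235/4),(225+338/4,180+235/4)),
'tr1':((398,155),(203,126)),'tr2':((474,140),(322,97)),'tr3':((539,243),(347,138)),'tr4':((453,277),(229,178)),
'ring_a':((222,0),(0,0))}
T.pop('ring_a')
for k,(a,b) in T.items():
    p,e=tri(a,b);print(k,p.round(1),round(e,1))
for k in ('c1rim','c2rim'):print(k,onz('scene',T[k][0],3),onz('side',T[k][1],3))
# tray corners pairing by plane z=45
for k in('tr1','tr2','tr3','tr4'):print(k,onz('scene',T[k][0],45).round(),onz('side',T[k][1],45).round())
a=cv2.imread('pics/scene0.png');b=cv2.imread('pics/side0.png')
def crop(im,x,y,w,h,s,o): 
    r=cv2.resize(im[y:y+h,x:x+w],None,fx=s,fy=s,interpolation=cv2.INTER_CUBIC);return r
A=crop(a,70,195,110,135,4,0);B=crop(b,295,350,185,130,2,0);D=crop(a,390,130,155,155,2,0)
o=np.zeros((600,800,3),np.uint8);o[:540,:440]=A;o[:260,440:800]=B[:,:360];o[270:580,440:750]=D
cv2.imwrite('pics/C.png',o)
E
```

```text
c1rim [6.727e+02 8.150e+01 1.000e-01] 1.0
c1top [672.7  82.5  60.7] 0.6
c2rim [ 6.909e+02 -1.033e+02  6.000e-01] 1.2
c2top [ 690.7 -102.8   61.5] 0.8
ftip [506.9 -66.1   3.1] 0.9
frings [ 630.8 -103.    -0. ] 1.4
fpivot [553.5 -80.4   5.9] 0.7
fblock [561.4 -82.9   4.8] 1.6
vialtop [416.   28.9  52.2] 2.1
thA [476.   80.9   3.7] 0.7
thB [597.4  78.1   7.3] 0.3
pink [545.3   6.2  48. ] 1.8
tr1 [439.4 263.3 116.2] 91.1
tr2 [631.  257.5 238.5] 108.4
tr3 [746.1 403.    8.3] 138.2
tr4 [ 537.7  465.1 -270.8] 188.5
c1rim [673.70620362  81.31500958   3.        ] [671.68620323  78.50242919   3.        ]
c2rim [ 691.64629328 -102.84416768    3.        ] [ 690.13865188 -105.33503041    3.        ]
tr1 [432. 257.  45.] [425. 422.  45.]
tr2 [432. 442.  45.] [731. 435.  45.]
tr3 [720. 456.  45.] [729. 265.  45.]
tr4 [747. 258.  45.] [441. 228.  45.]
```

View pics/C.png

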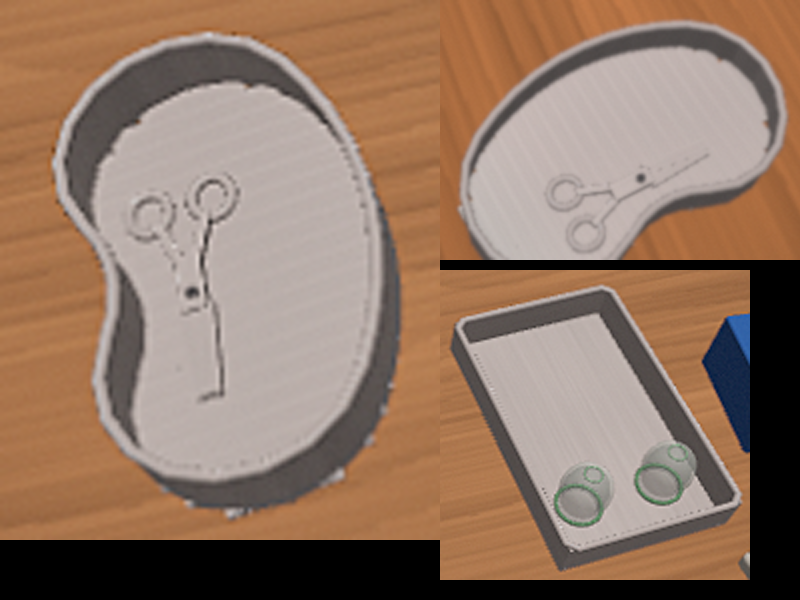

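The crop shows the dish with its hollow side towards -y, the bulging half (+y) free and the scissors along the hollow. The tray's near part is empty, with two cups at its far end. Next I fit the tray and dish frames.

```bash
python3 - <<'E'
from h import *
sc=[(398.5,157.5),(474,139),(540,243.5),(456,270)]
sd=[(229,178),(203,126),(322,97),(347,138)]
P=np.array([onz('scene',p,45)[:2] for p in sc]);Q=np.array([onz('side',p,45)[:2] for p in sd])
for X in(P,Q): 
    print(X.round(),X.mean(0).round(1)); v=X[3]-X[0];print('yaw',np.degrees(np.arctan2(v[1],v[0])),np.linalg.norm(v))
for k,a,b in(('da',(390+(578-440)/2,130+(505-270)/2),None),('db',(390+(659-440)/2,130+(484-270)/2),None)): print(k,onz('scene',a,3).round())
o=np.array([(208,35),(270,45),(330,110),(375,200),(378,280),(365,360),(320,440),(250,475),(190,475),(140,452),(98,405),(95,360),(112,290),(100,245),(60,195),(55,160),(75,110),(120,65)])/4+[70,195]
D=np.array([onz('scene',p,42)[:2] for p in o]);print('dish',D.round().tolist());print(D.min(0),D.max(0))
s=np.array([(440,0),])
o2=np.array([(462,205),(475,160),(520,95),(600,40),(680,22),(750,45),(785,110),(770,165)])
o2=(o2-[440,0])/2+[295,350]
print(np.array([onz('side',p,42)[:2] for p in o2]).round().tolist())
for a,b in(((192,292),(641,178)),((210,398),(708,154))):
    print('sc',tri(np.array(a)/4+[70,195],(np.array(b)-[440,0])/2+[295,350]))
E
```

```text
[[439. 256.]
 [430. 443.]
 [721. 457.]
 [734. 269.]] [581.1 356.4]
yaw 2.6305080632427735 295.7433572254878
[[441. 228.]
 [425. 422.]
 [731. 435.]
 [729. 265.]] [581.4 337.4]
yaw 7.293031506951489 290.4706211268949
da [669. 315.   3.]
db [667. 409.   3.]
dish [[409.0, -355.0], [424.0, -323.0], [474.0, -295.0], [535.0, -277.0], [581.0, -280.0], [623.0, -290.0], [660.0, -315.0], [670.0, -348.0], [663.0, -376.0], [645.0, -399.0], [616.0, -418.0], [591.0, -419.0], [554.0, -409.0], [526.0, -415.0], [491.0, -435.0], [469.0, -437.0], [440.0, -426.0], [417.0, -402.0]]
[ 409.14020251 -436.91634318] [ 669.66317552 -277.05576251]
[[408.0, -362.0], [427.0, -335.0], [477.0, -301.0], [553.0, -280.0], [621.0, -289.0], [664.0, -326.0], [663.0, -382.0], [631.0, -415.0]]
sc (array([ 544.89921103, -381.40658806,    9.3476684 ]), np.float64(1.2038643480092732))
sc (array([ 6.03681333e+02, -3.79469859e+02,  5.94381528e-01]), np.float64(4.607436325521575))
```

The sizes, heights and reach agree:
- **Cups:** at (673,81) and (691,-103).
- **Forceps:** origin at (561.5,-82.4), 129 mm long. They lie along world x, not y as the text says.
- **Tray:** centre (581,356), yaw about 2.7°.
- **Dish:** centre (540,-352), yaw about 7°.

I move towards the forceps, turning -31°, and check from close by.

```bash
python3 -m handwheel '[[[30,30,0,0,0,-3.9,-0.06],[42,41,-6,0,0,-3.9,-0.06],[42,41,-6,0,0,-3.9,-0.06],[42,41,-6,0,0,-3.9,-0.06],[42,41,-6,0,0,-3.9,-0.06],[42,41,-6,0,0,-3.9,-0.06],[42,41,-6,0,0,-3.9,-0.06],[42,41,-6,0,0,-3.7,-0.06]]]' 30
python3 -m handwheel '[[[40,40,-14,0,0,0,-0.06],[40,40,-14,0,0,0,-0.06],[28,29,-14,0,0,0,-0.06],[0,0,0,0,0,0,-0.06]]]'
python3 - <<'E'
from rig import *
from h import *
from scipy.spatial.transform import Rotation as R
s=sense();c=capture('wrist');im=c['image'][:,:,::-1].copy()
q=s['ee_rot'];M=R.from_quat([*q[1:],q[0]]).as_matrix();H=c['hand_eye'];Rc=M@H[:3,:3];tc=M@H[:3,3]+s['eef_pos']
Pr=lambda P:cv2.projectPoints(np.float64(P).reshape(-1,1,3),cv2.Rodrigues(Rc.T)[0],-Rc.T@tc,np.array([[c['fx'],0,c['cx']],[0,c['fy'],c['cy']],[0,0,1]]),c['dist_coeffs'])[0].reshape(-1,2)
print(s['eef_pos'],M.round(3),s['joints'])
for p in Pr([[506.9,-66.1,3],[630.8,-103,3],[561.5,-82.4,7]]):
    print(p);cv2.circle(im,tuple(int(x) for x in p),4,(0,255,0),1)
cv2.imwrite('pics/w1.png',im)
red=onz('scene',(208.5,279),35);print('red',red, 'pink',onz('scene',(301,222),35))
E
```

```text
time_s: 1.15
eef_pos: [454.9, -190.1, 197.1]
ee_rot: [0.0, 0.989, -0.146, 0.0]
force: [0.5, -1.8, 0.1]
grip_width: 0.468
grip_force: 0.0
time_s: 1.65
eef_pos: [562.2, -80.6, 153.7]
ee_rot: [-0.0, 0.99, -0.143, -0.001]
force: [-1.3, -0.2, -0.5]
grip_width: 0.469
grip_force: 0.0
[562.21761675 -80.6119409  153.67488979] [[ 0.959 -0.284 -0.002]
 [-0.284 -0.959  0.001]
 [-0.003 -0.    -1.   ]] [-3.48723892e-01  4.84750530e-01  1.48020110e+00  2.15275780e-04
  1.17923952e+00  1.50996357e+00]
[323.43931559 295.7530598 ]
[324.09898894 110.95739371]
[323.8063836  221.77386652]
red [ 629.12346043 -200.23302008   35.        ] pink [545.56147548   5.25991209  35.        ]
```

View pics/w1.png

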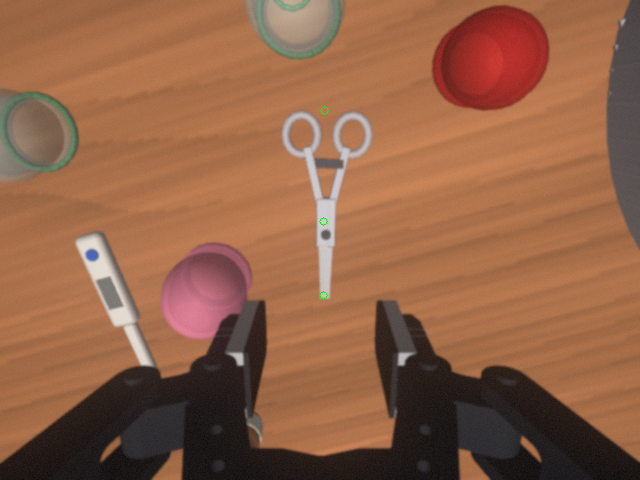

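The wrist view confirms it: the projected tip (323,296), block (324,222) and rings' end (324,111) fall on the forceps, and the fingers straddle them. Descending to grip.

```bash
python3 -m handwheel '[[[0,0,-40,0,0,0,-0.06],[0,0,-40,0,0,0,-0.06],[0,0,-35,0,0,0,-0.06],[0,0,-18,0,0,0,-0.06],[0,0,-9,0,0,0,-0.06],[0,0,-3,0,0,0,-0.06],[0,0,0,0,0,0,-0.06]]]' 30
python3 -m handwheel '[[[0,0,0,0,0,0,-1],[0,0,0,0,0,0,-1],[0,0,0,0,0,0,-1],[0,0,0,0,0,0,-1]]]' 40
```

```text
time_s: 2.58
eef_pos: [562.2, -82.9, 11.1]
ee_rot: [0.0, 0.989, -0.145, 0.001]
force: [-0.1, 0.4, -0.7]
grip_width: 0.472
grip_force: 0.0
time_s: 3.08
eef_pos: [562.2, -82.8, 11.0]
ee_rot: [0.0, 0.989, -0.145, 0.001]
force: [-0.9, 0.7, 5.7]
grip_width: 0.127
grip_force: 39.4
```

```bash
python3 -m handwheel '[[[0,0,10,0,0,0,-1],[0,0,30,0,0,0,-1],[0,0,40,0,0,0,-1],[0,0,30,0,0,0,-1],[-4,-35,0,0,0,3.6,-1],[-6,-45,0,0,0,4,-1],[-6,-45,0,0,0,4,-1],[-6,-45,0,0,0,4,-1]]]'
python3 -m handwheel '[[[-6,-45,0,0,0,4,-1],[-5,-33,0,0,0,4,-1],[0,0,0,0,0,0,-1]]]'
python3 - <<'E'
from rig import *
from h import *
from scipy.spatial.transform import Rotation as R
s=sense();c=capture('wrist');im=c['image'][:,:,::-1].copy()
q=s['ee_rot'];M=R.from_quat([*q[1:],q[0]]).as_matrix();H=c['hand_eye'];Rc=M@H[:3,:3];tc=M@H[:3,3]+s['eef_pos']
Pr=lambda P:cv2.projectPoints(np.float64(P).reshape(-1,1,3),cv2.Rodrigues(Rc.T)[0],-Rc.T@tc,np.array([[c['fx'],0,c['cx']],[0,c['fy'],c['cy']],[0,0,1]]),c['dist_coeffs'])[0].reshape(-1,2)
print(s['eef_pos'],M.round(3),s['grip_width'],s['grip_force'])
# where forceps would lie: predicted in dish
a=np.radians(7);u=np.array([np.cos(a),np.sin(a)]);v=np.array([-u[1],u[0]]);o=np.array([539.5,-351.9])
W=lambda x,y,z:np.r_[o+x*u+y*v,z]
for p,col in((W(-65,22,5),(0,255,0)),(W(-8,22,5),(0,255,0)),(W(65,22,5),(0,255,0)),(W(45,51,5),(0,255,0)),(W(45,-7,5),(0,255,0)),(W(130,0,42),(0,0,255)),(W(0,73,42),(0,0,255)),(W(0,-57,42),(0,0,255)),(W(-130,0,42),(0,0,255))):
    cv2.circle(im,tuple(int(x) for x in Pr(p)[0]),4,col,2)
cv2.imwrite('pics/w2.png',im)
E
```

```text
time_s: 4.08
eef_pos: [539.4, -254.0, 120.8]
ee_rot: [0.0, 1.0, -0.008, 0.0]
force: [0.3, -0.4, -0.9]
grip_width: 0.133
grip_force: 39.1
time_s: 4.45
eef_pos: [528.0, -332.6, 120.4]
ee_rot: [0.0, 0.998, 0.059, 0.0]
force: [-0.1, -0.2, -0.5]
grip_width: 0.132
grip_force: 39.1
[ 528.03983903 -332.61409057  120.36953931] [[ 0.993  0.118  0.   ]
 [ 0.118 -0.993 -0.   ]
 [ 0.     0.    -1.   ]] 0.13172122024324956 39.103161692619324
```

View pics/w2.png

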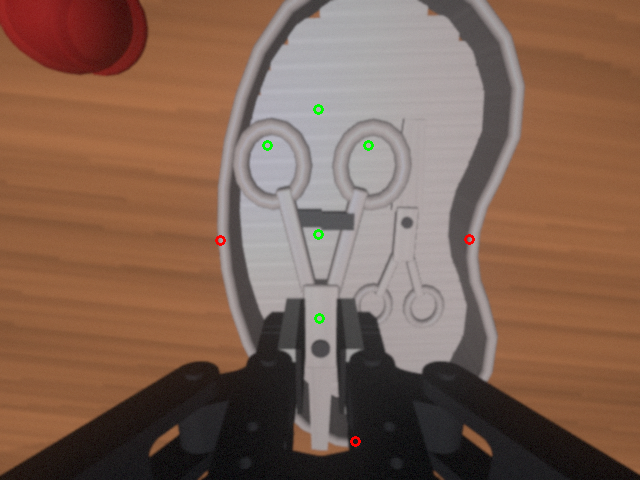

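The frame overlay fits: the rim marks at (221,240) and (469,240) sit on the walls. The forceps' predicted lying place is clear of both the scissors and the bulging wall. Lowering gently.

```bash
python3 -m handwheel '[[[0,0,-30,0,0,0,-1],[0,0,-35,0,0,0,-1],[0,0,-22,0,0,0,-1],[0,0,-10,0,0,0,-1],[0,0,-5,0,0,0,-1],[0,0,-3,0,0,0,-1],[0,0,0,0,0,0,-1]]]'
```

```text
time_s: 5.38
eef_pos: [529.0, -330.8, 15.8]
ee_rot: [0.0, 0.998, 0.06, 0.0]
force: [-0.8, 0.4, -0.1]
grip_width: 0.131
grip_force: 39.1
```

```bash
python3 -m handwheel '[[[0,0,-1,0,0,0,-1],[0,0,-1,0,0,0,-1],[0,0,0,0,0,0,-0.7],[0,0,0,0,0,0,-0.45],[0,0,0,0,0,0,-0.3],[0,0,0,0,0,0,-0.3]]]'
python3 -m handwheel '[[[0,0,10,0,0,0,-0.3],[0,0,30,0,0,0,-0.3],[0,0,40,0,0,0,-0.3],[0,0,30,0,0,0,0],[0,0,0,0,0,0,0]]]'
python3 - <<'E'
from rig import *
import cv2
im=capture('wrist')['image'][:,:,::-1];sd=capture('side')['image'][340:480,290:490,::-1]
cv2.imwrite('pics/w3.png',cv2.hconcat([cv2.resize(im,(400,300)),cv2.resize(sd,(400,300))]))
E
```

```text
time_s: 6.12
eef_pos: [528.7, -330.7, 13.2]
ee_rot: [-0.0, 0.998, 0.06, -0.0]
force: [0.8, 0.2, 0.7]
grip_width: 0.348
grip_force: 0.0
time_s: 6.75
eef_pos: [529.7, -331.4, 126.4]
ee_rot: [0.002, 0.998, 0.06, 0.002]
force: [-0.7, -0.1, -0.0]
grip_width: 0.5
grip_force: 0.0
```

View pics/w3.png

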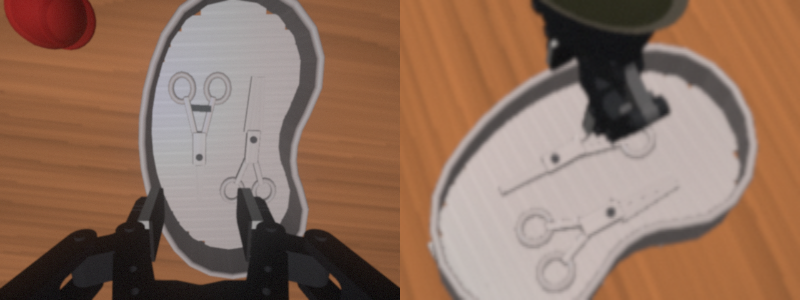

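The forceps lie flat at (200,130) in the wrist half of the picture, clear of the scissors at (253,140), with both inside the dish. Next is the left cup at (691,-103).

```bash
python3 -m handwheel '[[[20,28,0,0,0,0,1],[28,40,0,0,0,0,1],[28,40,0,0,0,0,1],[28,40,0,0,0,0,1],[28,40,0,0,0,0,1],[30,40,0,0,0,0,1],[0,0,0,0,0,0,1],[0,0,0,0,0,0,1]]]' 30
python3 -m handwheel '[[[0,0,0,0,0,0,1]]]'
```

```text
time_s: 7.85
eef_pos: [690.1, -103.0, 122.0]
ee_rot: [-0.0, 0.998, 0.06, -0.001]
force: [-0.5, 0.0, -0.5]
grip_width: 1.001
grip_force: 0.0
time_s: 7.98
eef_pos: [690.2, -103.9, 122.9]
ee_rot: [-0.0, 0.998, 0.06, -0.0]
force: [0.5, -0.5, -0.2]
grip_width: 1.002
grip_force: 0.0
```

```bash
python3 -m handwheel '[[[0,0,-30,0,0,0,1],[0,0,-30,0,0,0,1],[0,0,-25,0,0,0,1],[0,0,-15,0,0,0,1],[0,0,-7,0,0,0,1],[0,0,0,0,0,0,1]]]' 25
python3 -m handwheel '[[[0,0,0,0,0,0,0.5],[0,0,0,0,0,0,0.2],[0,0,0,0,0,0,0],[0,0,0,0,0,0,0],[0,0,0,0,0,0,0],[0,0,0,0,0,0,0]]]'
```

```text
time_s: 8.72
eef_pos: [690.8, -103.0, 16.6]
ee_rot: [0.0, 0.998, 0.06, 0.0]
force: [-0.7, 0.5, 0.1]
grip_width: 0.997
grip_force: 0.0
time_s: 9.48
eef_pos: [691.2, -102.9, 17.4]
ee_rot: [0.0, 0.998, 0.06, 0.001]
force: [-1.4, 0.7, 5.3]
grip_width: 0.618
grip_force: 26.5
```

```bash
python3 -m handwheel '[[[0,0,5,0,0,0,0],[0,0,15,0,0,0,0],[0,0,30,0,0,0,0],[0,0,30,0,0,0,0],[0,0,20,0,0,0,0],[-5,20,0,0,0,0,0],[-10,38,0,0,0,0,0],[-12,44,0,0,0,0,0]]]' 30
python3 -m handwheel '[[[-12,44,0,0,0,0,0],[-12,44,0,0,0,0,0],[-12,44,0,0,0,0,0],[-12,44,0,0,0,0,0],[-12,44,0,0,0,0,0],[-12,44,0,0,0,0,0],[-12,44,0,0,0,0,0],[-12,30,0,0,0,0,0]]]'
python3 -m handwheel '[[[-15,17,0,0,0,0,0],[0,0,0,0,0,0,0],[0,0,0,0,0,0,0]]]'
```

```text
time_s: 10.48
eef_pos: [662.5, 1.4, 115.2]
ee_rot: [-0.0, 0.998, 0.06, -0.001]
force: [0.5, 0.1, -1.5]
grip_width: 0.618
grip_force: 31.8
time_s: 11.48
eef_pos: [565.4, 340.0, 115.2]
ee_rot: [0.0, 0.998, 0.061, -0.001]
force: [0.9, 0.4, -1.0]
grip_width: 0.612
grip_force: 31.8
time_s: 11.85
eef_pos: [552.9, 353.5, 116.2]
ee_rot: [0.0, 0.998, 0.06, -0.0]
force: [-0.2, -0.2, -1.6]
grip_width: 0.613
grip_force: 31.8
```

```bash
python3 -m handwheel '[[[12,0,-20,0,0,0,0],[0,0,-30,0,0,0,0],[0,0,-25,0,0,0,0],[0,0,-12,0,0,0,0],[0,0,-6,0,0,0,0],[0,0,0,0,0,0,0],[0,0,-2,0,0,0,0],[0,0,0,0,0,0,0]]]'
```

```text
time_s: 12.85
eef_pos: [564.9, 354.4, 21.7]
ee_rot: [-0.0, 0.998, 0.06, 0.0]
force: [0.1, -0.3, -1.4]
grip_width: 0.616
grip_force: 31.8
```

```bash
python3 -m handwheel '[[[0,0,-1,0,0,0,0],[0,0,-1,0,0,0,0],[0,0,0,0,0,0,0]]]'
```

```text
time_s: 13.22
eef_pos: [564.9, 354.4, 20.4]
ee_rot: [-0.0, 0.998, 0.06, 0.0]
force: [-3.2, -1.5, 6.6]
grip_width: 0.613
grip_force: 32.4
```

Contact with the floor (+6.6 N). Releasing and going up, then on to the right cup.

```bash
python3 -m handwheel '[[[0,0,0,0,0,0,0.35],[0,0,0,0,0,0,0.55],[0,0,0,0,0,0,0.7],[0,0,0,0,0,0,0.7],[0,0,0,0,0,0,0.7]]]'
python3 -m handwheel '[[[0,0,10,0,0,0,0.7],[0,0,30,0,0,0,0.7],[0,0,40,0,0,0,0.7],[0,0,25,0,0,0,0.7],[10,-30,0,0,0,0,1],[17,-45,0,0,0,0,1],[17,-45,0,0,0,0,1],[17,-45,0,0,0,0,1]]]'
python3 -m handwheel '[[[17,-45,0,0,0,0,1],[17,-45,0,0,0,0,1],[13,-18,0,0,0,0,1],[0,0,0,0,0,0,1],[0,0,0,0,0,0,1]]]'
python3 - <<'E'
from rig import *
import cv2
a=capture('wrist')['image'][:,:,::-1];b=capture('scene')['image'][120:300,340:580,::-1]
cv2.imwrite('pics/w4.png',cv2.hconcat([cv2.resize(a,(400,300)),cv2.resize(b,(400,300))]))
E
```

```text
time_s: 13.85
eef_pos: [564.8, 354.3, 19.3]
ee_rot: [0.0, 0.998, 0.06, -0.0]
force: [0.1, 0.2, -0.1]
grip_width: 0.852
grip_force: 0.0
time_s: 14.85
eef_pos: [626.3, 187.9, 125.2]
ee_rot: [-0.0, 0.998, 0.06, 0.001]
force: [0.9, 0.8, 0.0]
grip_width: 0.999
grip_force: 0.0
time_s: 15.48
eef_pos: [672.4, 82.3, 124.6]
ee_rot: [-0.0, 0.998, 0.061, -0.0]
force: [0.2, 1.2, 0.2]
grip_width: 1.002
grip_force: 0.0
```

View pics/w4.png

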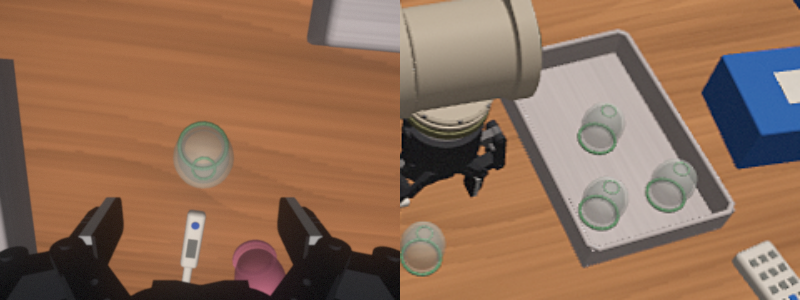

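The first cup stands upright in the tray at (600,130) of the scene crop. The next cup is centred between the fingers. Descending.

```bash
python3 -m handwheel '[[[0,0,-30,0,0,0,1],[0,0,-30,0,0,0,1],[0,0,-25,0,0,0,1],[0,0,-15,0,0,0,1],[0,0,-7,0,0,0,1],[0,0,0,0,0,0,1]]]' 25
python3 -m handwheel '[[[0,0,0,0,0,0,0.5],[0,0,0,0,0,0,0.2],[0,0,0,0,0,0,0],[0,0,0,0,0,0,0],[0,0,0,0,0,0,0],[0,0,0,0,0,0,0]]]'
```

```text
time_s: 16.32
eef_pos: [672.9, 81.5, 17.6]
ee_rot: [0.0, 0.998, 0.06, 0.0]
force: [-0.2, -0.2, 0.2]
grip_width: 1.004
grip_force: 0.0
time_s: 17.08
eef_pos: [673.2, 81.3, 18.2]
ee_rot: [0.0, 0.998, 0.06, 0.001]
force: [-1.0, 0.0, 6.3]
grip_width: 0.614
grip_force: 26.7
```

```bash
python3 -m handwheel '[[[0,0,5,0,0,0,0],[0,0,15,0,0,0,0],[0,0,30,0,0,0,0],[0,0,30,0,0,0,0],[0,0,25,0,0,0,0],[-15,20,0,0,0,0,0],[-27,38,0,0,0,0,0],[-27,38,0,0,0,0,0]]]' 30
python3 -m handwheel '[[[-27,38,0,0,0,0,0],[-27,38,0,0,0,0,0],[-27,38,0,0,0,0,0],[-27,38,0,0,0,0,0],[-18,21,0,0,0,0,0],[0,0,0,0,0,0,0],[0,0,-15,0,0,0,0],[0,0,0,0,0,0,0]]]'
```

```text
time_s: 18.08
eef_pos: [603.0, 178.1, 123.2]
ee_rot: [-0.0, 0.998, 0.06, 0.0]
force: [0.1, 0.8, -0.8]
grip_width: 0.617
grip_force: 31.7
time_s: 19.08
eef_pos: [477.8, 349.1, 105.7]
ee_rot: [0.001, 0.998, 0.06, -0.001]
force: [0.4, -0.1, -0.7]
grip_width: 0.612
grip_force: 31.7
```

```bash
python3 -m handwheel '[[[0,0,-25,0,0,0,0],[0,0,-30,0,0,0,0],[0,0,-18,0,0,0,0],[0,0,-8,0,0,0,0],[0,0,-3,0,0,0,0],[0,0,0,0,0,0,0]]]'
python3 -m handwheel '[[[0,0,-1,0,0,0,0],[0,0,0,0,0,0,0]]]'
```

```text
time_s: 19.82
eef_pos: [478.2, 350.4, 23.9]
ee_rot: [-0.0, 0.998, 0.06, 0.0]
force: [0.2, -0.6, -1.3]
grip_width: 0.614
grip_force: 31.7
time_s: 20.08
eef_pos: [477.9, 350.4, 22.6]
ee_rot: [-0.0, 0.998, 0.06, 0.0]
force: [0.2, -0.1, -0.2]
grip_width: 0.616
grip_force: 31.7
```

```bash
python3 -m handwheel '[[[0,0,-1,0,0,0,0],[0,0,0,0,0,0,0]]]'
python3 -m handwheel '[[[0,0,-0.5,0,0,0,0],[0,0,0,0,0,0,0]]]'
```

```text
time_s: 20.32
eef_pos: [477.8, 350.3, 21.3]
ee_rot: [-0.0, 0.998, 0.06, 0.0]
force: [0.0, -0.3, -0.3]
grip_width: 0.617
grip_force: 31.7
time_s: 20.58
eef_pos: [477.8, 350.3, 21.3]
ee_rot: [-0.0, 0.998, 0.06, 0.0]
force: [-3.1, -0.4, 5.1]
grip_width: 0.617
grip_force: 32.2
```

Contact (+5.1 N). Releasing, rising clear and checking.

```bash
python3 -m handwheel '[[[0,0,0,0,0,0,0.35],[0,0,0,0,0,0,0.55],[0,0,0,0,0,0,0.7],[0,0,0,0,0,0,0.7],[0,0,0,0,0,0,0.7]]]'
python3 -m handwheel '[[[0,0,10,0,0,0,0.7],[0,0,30,0,0,0,0.7],[0,0,40,0,0,0,0.7],[0,0,40,0,0,0,0.7],[-20,-45,20,0,0,0,0.7],[-20,-45,20,0,0,0,0.7],[-20,-45,20,0,0,0,0.7],[0,0,0,0,0,0,0.7]]]'
python3 - <<'E'
from rig import *
import cv2
a=capture('side')['image'][60:480,:,::-1];b=capture('scene')['image'][:,:,::-1]
cv2.imwrite('pics/end.png',cv2.vconcat([cv2.resize(b,(640,480))[120:340],cv2.resize(a,(640,420))[:380]]))
E
```

```text
time_s: 21.2
eef_pos: [477.8, 350.3, 20.8]
ee_rot: [-0.0, 0.998, 0.06, 0.0]
force: [-0.3, -0.2, 0.4]
grip_width: 0.851
grip_force: 0.0
time_s: 22.2
eef_pos: [417.6, 213.7, 203.0]
ee_rot: [-0.0, 0.998, 0.059, 0.002]
force: [0.5, 0.3, -0.3]
grip_width: 0.849
grip_force: 0.0
```

View pics/end.png

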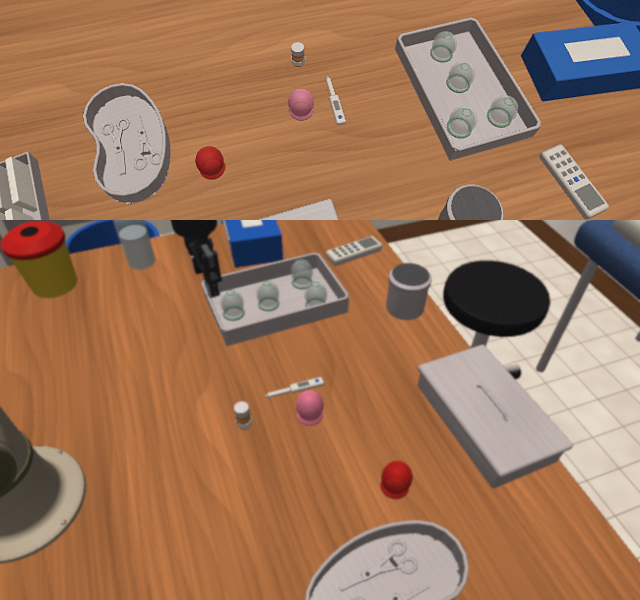

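Four cups stand upright in the tray at scene (443,47), (460,78), (461,123) and (502,112). The forceps lie flat in the dish at (145,145) beside the scissors. The vial and the thermometer are untouched, so I hand the job in.

```bash
python3 -c "
from rig import *
print(finish_job())"
```

```text
the job is handed in; nothing more can be done
None
```

The job is handed in at about 22 s of robot time: the last pictures show both used cups standing mouth down in the tray and the forceps lying flat in the dish with the scissors, the vial, thermometer and tray cups look unmoved, and the hand-in gave no verdict.

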